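# Make the drawdown machine ready: bed, stroke stop, speed step 6

## Task

Make the drawdown machine ready for the next paste: take the jar off its bed and stand it in the metal tray without ever tipping it over, push the stiff stroke stop back along its rail in small nudges until its pointer lines up with the end of the test card, without running past it, and turn the speed dial to step 6, six clicks clockwise from its zero end. Do not knock or shift any of the other bottles or the jug, and leave the jar, stop and dial released.

Things in the scene. Friction and masses are not known exactly. Their poses are not given: they have to be found in the camera images.
- coater: drawdown machine (film applicator), fixed: white housing 260 (its x) by 440 (its y) mm, deck 85 mm above the table. Origin: centre of its underside, on the table. The dark bed, 190 (x) by 300 (y) mm, has its centre at x +25, y +60, top at 91 mm. The console with the dial is its -y end
- rail (a point): middle of the stop's rail, on its top, 95 mm above the table, on the machine's -x side; the rail is 14 mm wide and runs 150 mm either way along y; end blocks 20 mm wide stand on its last 10 mm, top 101 mm above the table. Axes as the machine's
- carriage (a point): top centre of the parked carriage's cross bar, 142 mm above the table; fixed; it crosses the bed along x, 125 mm either way, and is 32 mm wide in y, with two pusher noses on its +y side reaching 21 mm out from this point
- estop (a point): top centre of the red emergency-stop mushroom on the console, fixed; 48 mm across, top 121 mm above the table
- dial (a joint): speed dial, upright axis, turn in rad: 0 at the zero end stop (anticlockwise end), growing clockwise seen from above to 5.236 at the other end stop. Spring detents click every 0.5236 rad (30 degrees): steps 0 to 10, step 6 at 3.142. It starts resting in one of the lower steps. Each click takes about 0.13 N m; let go within about 10 degrees of a step, it snaps into that step
- dial_grip (a point): point on the dial's axis at the height to grip, 25 mm above the deck. Round fluted black knob 48 mm across, top 41 mm above the deck, on a skirt 60 mm across and 9 mm high. The white pointer line lies along this frame's +x; see dial_zero for where it points
- dial_zero (a point): long white tick of step 0 on the console, 40 mm from the dial's axis, 150 degrees anticlockwise (from above) of the machine's +x. Eleven ticks 30 degrees apart, clockwise from here, mark steps 0 to 10; those of 0, 5 and 10 are longer. At step 6 the pointer points 30 degrees clockwise of the machine's +x
- stop (a joint): stroke stop, position in m along the machine's +y; 0 at the carriage end of its travel, 0.17 at the far end; stiff: dry friction of about 8 N, stays where it is left. It starts in the far part and has to go back towards the carriage (towards the machine's -y)
- stop_block (a point): centre of the stop's black block, 36 mm (machine's x) by 40 mm (machine's y) by 36 mm high, its top 123 mm and its underside 87 mm above the table; axes as the machine's
- stop_pointer (a point): tip of the stop's thin steel pointer, 60 mm in the machine's +x from the middle of the block, at 96 mm above the table; its middle line is the middle of the block in y
- card_end (a point): middle of the far (+y) edge of the test card, at bed height; axes as the machine's. The card is printed paper lying square and fixed on the bed, 140 mm (x) by 110 mm (y), and ends here in +y
- jar_mid (a point): the paste jar standing on the bed (on or beside the card): white, round, body 58 mm across, 100 mm high with its lid (54 mm across), 0.2 kg; this point is its centre, 50 mm above its underside; z up
- tray: shallow aluminium drip tray, fixed on the table at one side of the machine, 220 mm (x) by 150 mm (y), rim 22 mm high, walls and floor 5 mm; origin at the centre of its underside. The small white bottle stands in its +x half; the -x half is free
- tray_bottle: small white bottle standing in the tray, 54 mm across, 115 mm high, origin at the centre of its underside; leave alone
- amber: small amber bottle standing on the console in front of the dial, 36 mm across, 75 mm high, origin at the centre of its underside; leave alone
- bottle_a: white bottle 70 mm across, 185 mm high, on the table; origin at the centre of its underside; leave alone
- bottle_b: cream bottle 66 mm across, 165 mm high, on the table; origin at the centre of its underside; leave alone
- drum: wide white jar with a blue lid, 90 mm across, 150 mm high, on the table; origin at the centre of its underside; leave alone
- jug: green measuring jug, 90 mm across the rim, 125 mm high, its handle reaching 72 mm out along its -x, on the table; origin at the centre of its underside; leave alone
- balance: laboratory balance, fixed on the table at the other side of the machine, 210 (x) by 165 (y) mm, 67 mm high; origin at the centre of its underside
Mind the look-alikes: they are no part of the job. What is shaped like the part that bears jar_mid but purple, red or turquoise is not meant.

How it is judged:
By the outcome, as a careful person would: the job done as asked, in the order asked, and still so for the second after the job is handed in, with the robot touching nothing.
It also fails if it takes over 72 s, if anything falls off the work surface, if the arm or the gripper's body presses on something with over 40 N, if the wrist force passes 120 N, or if a joint passes its speed limit or range.

## Robot

A 6-joint arm with a two-finger parallel gripper is mounted at the origin on the work surface. World frame = base frame: x ahead of the robot, y to its left, z up, the work surface at z = 0. Lengths are in m, angles in degrees, forces in N, time in s.
With the tool pointing down it reaches from about 0.4 to 0.825 m from the base axis. Payload 7 kg.
Tool frame: the origin (TCP) lies midway between the tips of the shut fingers; the grasp point (between the pads) lies 19 mm behind it; z points along the fingers, y is the line along which they close (so a half turn about z gives the same grasp; the last joint's range is limited). The gripper opens to 88 mm and grips with 3 to 60 N. Pads are 19 mm wide; open, the fingers measure 130 mm over their backs; the gripper's body (78 mm by 193 mm) begins 47 mm behind the grasp point.
Start: joints at [84.574, 20.546, 0.682, 0, -70.136, -16.507], TCP at [0.252, 0.626, 0.202] pointing down, gripper open.
Joint ranges: [-176.03, 176.03], [-82.01, 121.73], [-58.28, 71.71], [-173.87, 95.51], [-174.79, -0.11], [-173.66, 173.66]. Speed limits (degrees/s): [136.94, 136.94, 172.46, 180, 180, 180].

## Interface

Orientations are given as [roll, pitch, yaw] about the fixed x, y, z axes, in that order (R = Rz(yaw) Ry(pitch) Rx(roll)).
In Python, from plant import ctrl, viewer, close_job gives the robot as it stands. The module is installed in compiled form; this text tells all that it offers.
- The arm moves only by the tool step_arm, never from a script. Its argument "moves" is a list that holds one entry, the list of rows, each a list of 5 numbers: the shift along the world's x, y, z in cm, then the turn about the world's z in rad, then the finger opening in cm, from 0 to 8.76. In form: [[[tx, ty, tz, twist, grip], ...]]. A call has 1 to 10 rows; each row shifts and turns the commanded pose from where the row before left it; what a row does not reach is not made up. A row lasts 1/10 s, in which the tool goes at most 50 mm and 8.59 degrees, less where a joint would pass 70% of its speed; a pose out of reach is approached as far as the arm can. A call with a gripper value outside its range is refused whole. The fingers move at their own pace and stop on an object; the grip force is fixed at half the most. Time passes only in rows, so rows that do not move let the fingers close. It gives the time, the measured TCP pose, the force, the opening and the grip force at its end, in the units of the state.
- ctrl.get_obs(): the state, without advancing time (a new reading comes with each control period).
- viewer.snapshot(name): name is "scene" or "top"; returns (picture, depth): 400x640x3 uint8, blue, green, red; 400x640 float32, m along the optical axis (not along the pixel's ray), 0 where there is no reading.
- viewer.camera_info(name): a dict with "camera_matrix" (3x3 intrinsics, pixels), "eye" and "orientation" of the camera in the world. Camera axes: x right, y down, z forward; pixel columns grow to the right and rows downward; lengths in m; the calibration is good to about 2 mm. A picture is of the moment at which its call begins. camera_info takes no time and is no camera call.
- close_job(): hands the job in; it is judged then, once.
The state is a dict: "clock": time; "joint_pos": joint angles; "qvel": joint speeds; "tau": joint torques, N m; "tool_pos": TCP position; "orientation": TCP orientation; "force": force on the tool from outside, world axes, zero at the start; "moment": the same for the moment, N m; "opening": finger opening in m; "gripper_force": force on a finger pad.
Only numpy, scipy, OpenCV 4.12 (cv2) and the standard library are available. Lean on these libraries where they do the work, as an engineer would, in place of code of your own. Each camera call takes 0.05 s, during which the arm holds its last target. There are 200 camera calls.

## Working session

There is one attempt and no reset: what is moved stays moved. The work goes in short steps, Python scripts to look and compute and a tool call to move; the robot and the scene stay as the last step left them, time stands still between calls to the robot, and variables do not carry over. Pictures are saved under pics/ and viewed, at most 10 in all, crops included, and the job is handed in when it is done.

Besides the shell and the picture viewer there is one more tool, called after "Emit:" by a JSON object that holds its "method" and its "body". step_arm: Moves the arm, as the interface text tells. Its arguments: {"type":"object","properties":{"moves":{"type":"array","items":{"type":"array","items":{"type":"array","items":{"type":"number"}}}}},"required":["moves"]}

```bash
mkdir -p pics; cat > h.py <<'E'
import numpy as np, cv2
from scipy.spatial.transform import Rotation as R
from plant import ctrl, viewer, close_job
def cam(n):
    c=viewer.camera_info(n); o=np.array(c["orientation"],float)
    M=o if o.shape==(3,3) else (R.from_euler('xyz',o,degrees=True).as_matrix() if o.size==3 else R.from_quat(o).as_matrix())
    return np.array(c["camera_matrix"],float),np.array(c["eye"],float),M
def ray(n,u,v,z):
    K,e,M=cam(n); d=M@np.linalg.inv(K)@[u,v,1]; return e+d*(z-e[2])/d[2]
def proj(n,p):
    K,e,M=cam(n); q=K@(M.T@(np.array(p)-e)); return q[:2]/q[2]
def cloud(n,dep):
    K,e,M=cam(n); v,u=np.mgrid[:400,:640]; q=np.stack([u,v,np.ones_like(u)],-1)@np.linalg.inv(K).T
    return (q*dep[...,None])@M.T+e
E
python3 - <<'E'
from h import *
for n in("scene","top"):
    print(viewer.camera_info(n)); p,d=viewer.snapshot(n); cv2.imwrite(f"pics/{n}0.png",p); np.save(n+"0.npy",d)
o=ctrl.get_obs(); print(o)
E
```

```text
{'camera_matrix': array([[474.95809662,   0.        , 315.29531001],
       [  0.        , 474.95809662, 202.97362504],
       [  0.        ,   0.        ,   1.        ]]), 'eye': array([ 1.20292775, -0.74620485,  0.83603571]), 'orientation': array([-1.25862031e+02, -7.85816889e-02,  4.19926036e+01])}
{'camera_matrix': array([[465.95557512,   0.        , 318.31110173],
       [  0.        , 465.95557512, 199.35009126],
       [  0.        ,   0.        ,   1.        ]]), 'eye': array([0.43011825, 0.00219039, 1.57766743]), 'orientation': array([-1.76227814e+02, -4.06922923e-02, -8.85789272e+01])}
{'clock': 0.1, 'joint_pos': array([ 8.45744924e+01,  2.05880409e+01,  6.39428096e-01, -1.57986626e-02,
       -7.01356471e+01, -1.65060203e+01]), 'qvel': array([ 0.03782833, -0.06358095,  0.09074001,  0.0135749 , -0.07895227,
       -0.02113141]), 'tau': array([-7.89879505e-04, -5.84162092e+01,  2.93751007e+01,  7.01555461e+00,
        1.01270154e-02, -5.08091250e-05]), 'tool_pos': array([0.25198569, 0.62570203, 0.20161756]), 'orientation': array([ 1.79914992e+02, -9.70107017e-03, -2.19368999e+01]), 'force': array([0.18308824, 0.29983708, 0.26729152]), 'moment': array([0.03290931, 0.01610338, 0.03017285]), 'gripper_force': 0.0, 'opening': 0.08746278396347137}
```

View pics/top0.png

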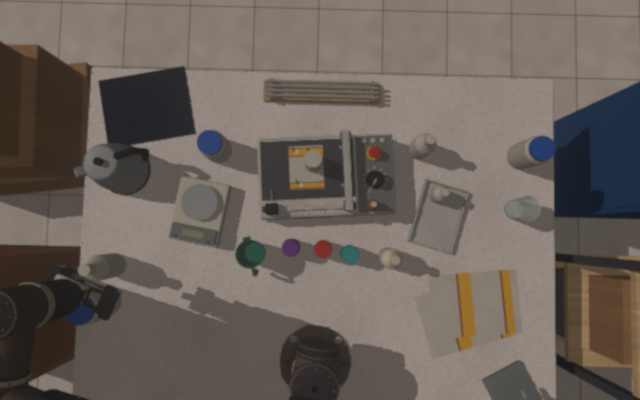

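View pics/scene0.png

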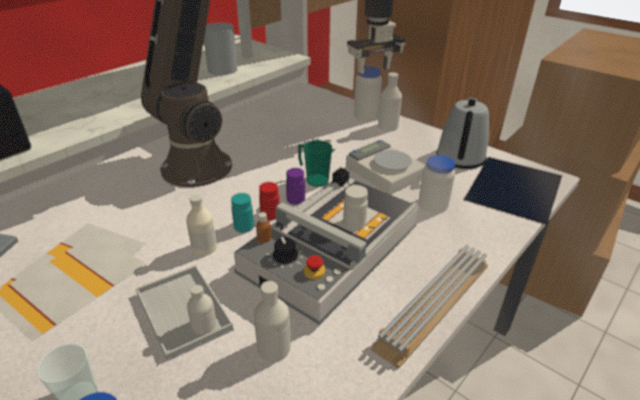

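```bash
python3 - <<'E'
import cv2
p=cv2.imread("pics/top0.png"); cv2.imwrite("pics/topc.png",cv2.resize(p[125:225,245:405],None,fx=5,fy=5,interpolation=cv2.INTER_CUBIC))
p=cv2.imread("pics/scene0.png"); cv2.imwrite("pics/scenec.png",cv2.resize(p[160:310,230:430],None,fx=4,fy=4,interpolation=cv2.INTER_CUBIC))
E
```

```text
(no output)
```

View pics/topc.png

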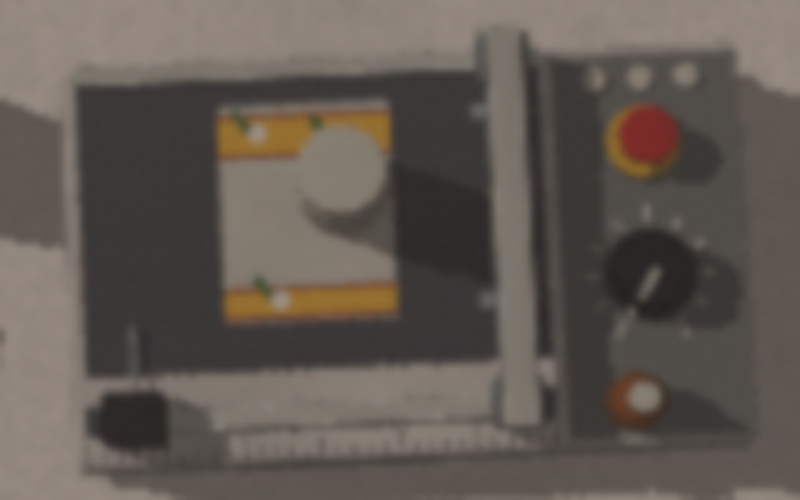

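View pics/scenec.png

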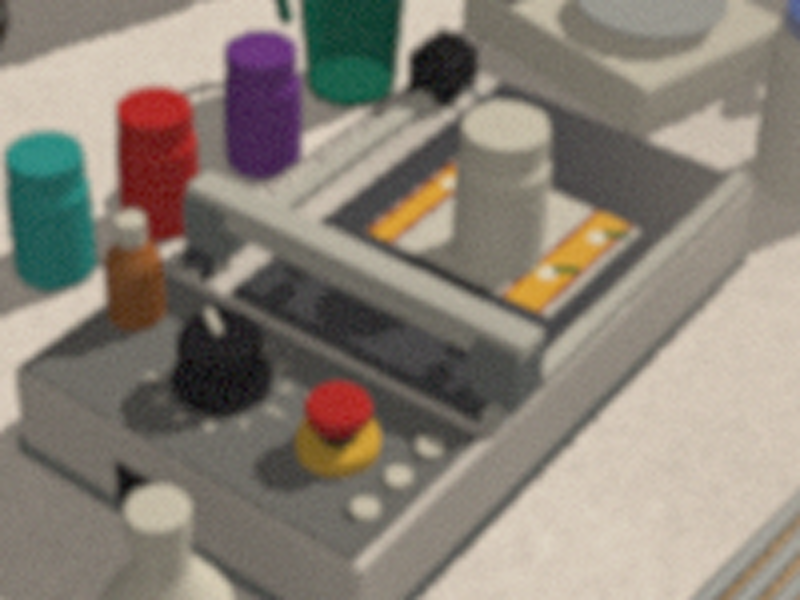

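```bash
cat >> h.py <<'E'
def mask(p,lo,hi,box):
    h=cv2.cvtColor(p,cv2.COLOR_BGR2HSV); m=cv2.inRange(h,lo,hi); k=np.zeros_like(m); x0,y0,x1,y1=box; k[y0:y1,x0:x1]=m[y0:y1,x0:x1]; return k
def big(m):
    c=cv2.findContours(m,cv2.RETR_EXTERNAL,cv2.CHAIN_APPROX_NONE)[0]; return max(c,key=cv2.contourArea)[:,0,:].astype(float)
E
python3 - <<'E'
from h import *
S=lambda c:(245+(c[0]+.5)/5-.5,125+(c[1]+.5)/5-.5)
T=lambda c:(230+(c[0]+.5)/4-.5,160+(c[1]+.5)/4-.5)
print("TOP")
for nm,c,z in [("bedLT",(78,87),.091),("bedLB",(87,377),.091),("hLT",(72,73),.085),("hRT",(735,52),.085),("hRB",(752,435),.085),("jartop",(341,168),.191),("knobtop",(651,273),.126),("ptrtip",(640,298),.126),("estop",(648,134),.121),("cardLT",(217,107),.091),("cardLB",(225,322),.091),("cardRB",(399,315),.091),("block",(135,418),.123),("stopptr",(134,330),.096),("tick0",(625,325),.085),("tick",(648,213),.085),("tick5?",(676,222),.085),("carrTop",(502,32),.142),("carrBot",(523,420),.142),("amber",(645,397),.16)]:
    print(nm,ray("top",*S(c),z).round(4)[:2])
print("SCENE")
for nm,c,z in [("jartop",(506,120),.191),("knobtop",(222,335),.126),("ptrtip",(208,312),.126),("estop",(340,400),.121),("blocktop",(447,52),.123),("hR",(745,172),.085),("hfront",(358,570),.085),("hleft",(22,372),.085),("cardNear",(637,228),.091),("cardlow",(505,293),.091)]:
    print(nm,ray("scene",*T(c),z).round(4)[:2])
p=cv2.imread("pics/top0.png"); 
m=mask(p,(12,120,70),(30,255,255),(280,140,330,195)); ys,xs=np.nonzero(m)
W=np.array([ray("top",u,v,.091)[:2] for u,v in zip(xs,ys)]); r=cv2.minAreaRect((W*1000).astype(np.float32)); print(r,cv2.boxPoints(r).round(1))
d=np.load("top0.npy"); C=cloud("top",d)
for nm,(u,v) in {"deck":(393,190),"bed":(275,170),"tray":(430,235),"jartop":(313,159),"traybot":(441,192),"table":(330,280)}.items(): print(nm,C[v,u].round(4))
# tray mask by depth
z=C[...,2]; sub=(z>.012)&(z<.04); k=np.zeros((400,640),np.uint8); k[175:260,400:475]=sub[175:260,400:475]
q=C[k>0]; r=cv2.minAreaRect((q[:,:2]*1000).astype(np.float32)); print("tray",r)
for nm,b in {"bottle_a":(405,128,440,162),"bottle_b":(375,243,402,272),"jug":(232,232,270,280)}.items():
    s=C[b[1]:b[3],b[0]:b[2]].reshape(-1,3); s=s[s[:,2]>.06]; print(nm,s[:,:2].min(0).round(3),s[:,:2].max(0).round(3),s[:,2].max().round(3))
E
```

```text
TOP
bedLT [0.7087 0.1954]
bedLB [0.5216 0.1835]
hLT [0.7189 0.2004]
hRT [ 0.7433 -0.2286]
hRB [ 0.4953 -0.2431]
jartop [0.6448 0.0231]
knobtop [ 0.5934 -0.1717]
ptrtip [ 0.5775 -0.1651]
estop [ 0.6821 -0.169 ]
cardLT [0.6979 0.1055]
cardLB [0.5591 0.0963]
cardRB [ 0.5663 -0.015 ]
block [0.4947 0.1488]
stopptr [0.5521 0.1539]
tick0 [ 0.564  -0.1605]
tick [ 0.6369 -0.1741]
tick5? [ 0.6315 -0.1922]
carrTop [ 0.7404 -0.0744]
carrBot [ 0.4986 -0.0924]
amber [ 0.5136 -0.1653]
SCENE
jartop [0.6429 0.0245]
knobtop [ 0.6007 -0.1787]
ptrtip [ 0.5803 -0.1697]
estop [ 0.6835 -0.1699]
blocktop [0.5007 0.145 ]
hR [0.7092 0.2102]
hfront [ 0.7517 -0.2314]
hleft [ 0.502  -0.2485]
cardNear [0.6949 0.103 ]
cardlow [ 0.6724 -0.0059]
((629.0814819335938, 45.881492614746094), (130.2265167236328, 110.34358215332031), 4.6311235427856445) [[559.7  95.6]
 [568.6 -14.4]
 [698.4  -3.9]
 [689.5 106.1]]
deck [ 0.5642 -0.235   0.0895]
bed [0.6185 0.1444 0.096 ]
tray [ 0.4229 -0.3756  0.0033]
jartop [0.6422 0.0224 0.1925]
traybot [ 0.5598 -0.3836  0.1097]
table [ 0.2635 -0.0424 -0.0048]
tray ((487.86553955078125, -399.12286376953125), (152.56297302246094, 220.68304443359375), 74.51402282714844)
bottle_a [ 0.43  -0.366] [0.747 0.002] 1.578
bottle_b [ 0.314 -0.261] [0.43  0.002] 1.578
jug [0.282 0.002] [0.43  0.256] 1.578
```

The white jar on the bed at top-view pixel (313,160) is the one meant. The purple (291,247), red (323,249) and turquoise (349,255) jars are look-alikes standing on the table. The crop confirms this: the white jar stands on the card, at about world (0.644, 0.024).

The stop's black block is at crop (135,418). The dial pointer points at the long step 0 tick at crop (625,325).

Emit:
{"method": "step_arm", "body": {"moves": [[[0,0,5,0,8.7],[0,0,5,0,8.7],[2.6,-4,0,-0.14,8.7],[2.6,-4,0,-0.14,8.7],[2.6,-4,0,-0.14,8.7],[2.6,-4,0,-0.14,8.7],[2.6,-4,0,-0.14,8.7],[2.6,-4,0,-0.14,8.7],[2.6,-4,0,-0.14,8.7],[2.6,-4,0,-0.14,8.7]]]}}

```text
clock: 1.1
tool_pos: [0.4606, 0.3043, 0.3024]
orientation: [180.0, 0.0, -86.4]
force: [0.7, 0.8, -1.0]
opening: 0.0872
gripper_force: 0.0
```

Emit:
{"method": "step_arm", "body": {"moves": [[[2.6,-4,0,0,8.7],[2.6,-4,0,0,8.7],[2.6,-4,0,0,8.7],[2.6,-4,0,0,8.7],[2.6,-4,0,0,8.7],[2.6,-4,0,0,8.7],[2.6,-4,0,0,8.7],[0,0,0,0,8.7],[0,0,0,0,8.7]]]}}

```text
clock: 2.0
tool_pos: [0.6422, 0.0249, 0.3013]
orientation: [179.9, -0.0, -86.3]
force: [-0.3, 0.7, 0.7]
opening: 0.0871
gripper_force: 0.0
```

```bash
python3 - <<'E'
from h import *
o=ctrl.get_obs(); print(o["joint_pos"].round(1),o["tool_pos"],o["orientation"])
E
```

```text
[ 19.6  15.1   5.7  -0.  -80.7 -15.8] [0.6422044  0.02485254 0.30125753] [ 1.79890828e+02 -1.05243073e-02 -8.62578766e+01]
```

Emit:
{"method": "step_arm", "body": {"moves": [[[0.15,-0.1,-3,0,8.7],[0,0,-3,0,8.7],[0,0,-3,0,8.7],[0,0,-3,0,8.7],[0,0,-2,0,8.7],[0,0,-1.5,0,8.7],[0,0,-1.2,0,8.7],[0,0,0,0,5],[0,0,0,0,5],[0,0,0,0,5]]]}}

```text
clock: 3.0
tool_pos: [0.6442, 0.0255, 0.1367]
orientation: [-179.9, 0.0, -86.1]
force: [0.4, -0.6, -0.3]
opening: 0.0689
gripper_force: 0.0
```

Emit:
{"method": "step_arm", "body": {"moves": [[[0,0,0,0,4],[0,0,0,0,4],[0,0,0,0,4]]]}}

```text
clock: 3.3
tool_pos: [0.6446, 0.0252, 0.1365]
orientation: [-179.9, 0.0, -86.1]
force: [0.6, -0.5, 2.6]
opening: 0.0556
gripper_force: 30.0
```

Emit:
{"method": "step_arm", "body": {"moves": [[[0,0,0,0,4],[0,0,0,0,4],[0,0,1,0,4],[0,0,2,0,4],[0,0,3,0,4],[0,0,4,0,4],[0,0,3,0,4],[0,0,0,0,4]]]}}

```text
clock: 4.1
tool_pos: [0.6449, 0.0251, 0.2705]
orientation: [-179.7, 0.0, -86.1]
force: [0.4, 0.5, -1.0]
opening: 0.0555
gripper_force: 30.0
```

```bash
python3 - <<'E'
from h import *
p,d=viewer.snapshot("scene"); cv2.imwrite("pics/s1.png",p); print(proj("scene",ctrl.get_obs()["tool_pos"]))
a=cv2.resize(p[60:310,180:430],None,fx=2.2,fy=2.2,interpolation=cv2.INTER_CUBIC); cv2.imwrite("pics/s1c.png",a)
E
```

```text
[358.3318245  162.36273523]
```

View pics/s1c.png

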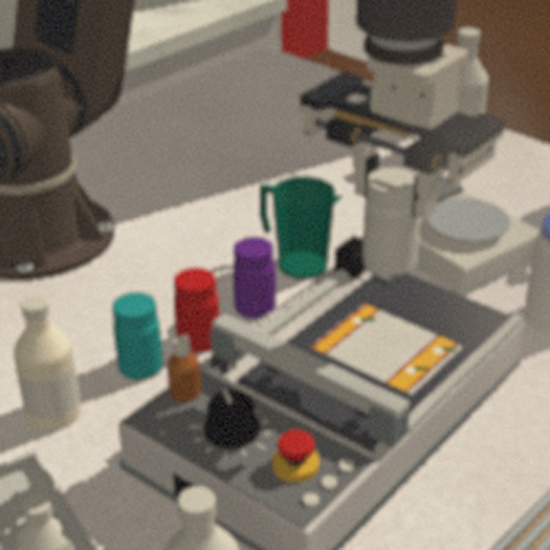

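The jar is off the bed, upright between the fingers at crop (390,235), and the card is now uncovered. Next I carry it to the free half of the tray.

Emit:
{"method": "step_arm", "body": {"moves": [[[-0.9,-1.7,0,0.05,4],[-1.7,-3.3,0,0.11,4],[-1.7,-3.3,0,0.11,4],[-1.7,-3.3,0,0.11,4],[-1.7,-3.3,0,0.11,4],[-1.7,-3.3,0,0.11,4],[-1.7,-3.3,0,0.11,4],[-1.7,-3.3,0,0.11,4],[-1.7,-3.3,0,0.11,4],[-1.7,-3.3,0,0.11,4]]]}}

```text
clock: 5.15
tool_pos: [0.4794, -0.2894, 0.2636]
orientation: [180.0, 0.2, -26.3]
force: [0.4, -0.4, -2.4]
opening: 0.0553
gripper_force: 30.0
```

Emit:
{"method": "step_arm", "body": {"moves": [[[-1.7,-3.3,0,0.11,4],[-1.7,-3.3,0,0.08,4],[-1.3,-2.5,0,0,4],[-0.4,-0.8,0,0,4],[0,0,0,0,4],[0,0,0,0,4]]]}}

```text
clock: 5.75
tool_pos: [0.4302, -0.3872, 0.2644]
orientation: [-179.9, 0.1, -15.7]
force: [0.3, 0.3, -2.0]
opening: 0.0556
gripper_force: 30.0
```

```bash
python3 - <<'E'
from h import *
o=ctrl.get_obs(); print(o["joint_pos"].round(1),o["tool_pos"],o["orientation"])
d=np.load("top0.npy"); C=cloud("top",d)[150:270,395:480].reshape(-1,3)
s=C[(C[:,2]>.095)&(C[:,2]<.13)&(C[:,0]>.45)&(C[:,0]<.65)&(C[:,1]<-.33)]; print("traybottle",s.min(0),s.max(0),np.median(s,0))
s=C[(C[:,2]>.013)&(C[:,2]<.03)]; r=cv2.minAreaRect((s[:,:2]*1000).astype(np.float32)); print(r)
p,_=viewer.snapshot("top"); cv2.imwrite("pics/t2.png",p)
p2,_=viewer.snapshot("scene"); cv2.imwrite("pics/s2.png",p2)
a=cv2.resize(p[120:280,370:490],None,fx=3,fy=3,interpolation=cv2.INTER_CUBIC);b=cv2.resize(p2[180:380,50:250],None,fx=2.1,fy=2.4,interpolation=cv2.INTER_CUBIC)
cv2.imwrite("pics/c2.png",np.hstack([a,b]))
E
```

```text
[-22.7   9.6  -6.   -0.  -74.4  97. ] [ 0.43020526 -0.38718432  0.26437331] [-1.79947697e+02  1.13280956e-01 -1.56666745e+01]
traybottle [ 0.54678846 -0.40622402  0.09501783] [ 0.57058074 -0.37787581  0.12528152] [ 0.55924985 -0.39018764  0.1179184 ]
((534.4022827148438, -370.9149169921875), (231.53746032714844, 295.5790710449219), 74.59651947021484)
```

View pics/c2.png

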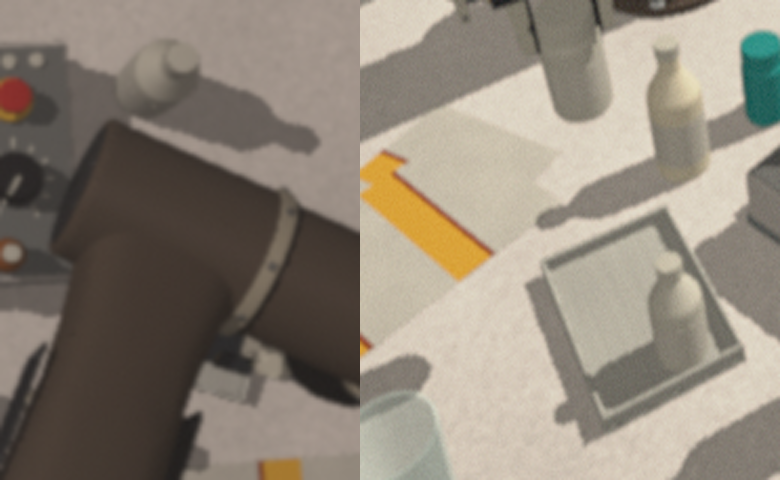

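Holding the jar over the tray's free half; the tray bottle stands in the other half (crop 680,310), clear. Lowering.

Emit:
{"method": "step_arm", "body": {"moves": [[[0.2,0.3,-3,0,4],[0,0,-4,0,4],[0,0,-4,0,4],[0,0,-4,0,4],[0,0,-3,0,4],[0,0,-1.5,0,4],[0,0,-0.8,0,4],[0,0,-0.4,0,4],[0,0,0,0,4],[0,0,0,0,4]]]}}

```text
clock: 6.85
tool_pos: [0.4335, -0.3851, 0.0595]
orientation: [180.0, -0.1, -15.6]
force: [0.5, 0.3, -1.8]
opening: 0.0554
gripper_force: 30.0
```

Emit:
{"method": "step_arm", "body": {"moves": [[[0,0,-0.3,0,4],[0,0,-0.3,0,4],[0,0,-0.2,0,4],[0,0,0,0,4],[0,0,0,0,4]]]}}

```text
clock: 7.35
tool_pos: [0.4327, -0.3849, 0.0505]
orientation: [180.0, -0.0, -15.6]
force: [-0.4, 0.9, -1.0]
opening: 0.0553
gripper_force: 30.0
```

Emit:
{"method": "step_arm", "body": {"moves": [[[0,0,-0.1,0,4],[0,0,0,0,4],[0,0,-0.1,0,4],[0,0,0,0,4],[0,0,0,0,4]]]}}

```text
clock: 7.85
tool_pos: [0.4336, -0.3853, 0.0503]
orientation: [180.0, -0.1, -15.6]
force: [-1.2, 5.7, 12.9]
opening: 0.0553
gripper_force: 30.1
```

Contact felt, so the jar is standing. I release it, rise and go back toward the stop.

Emit:
{"method": "step_arm", "body": {"moves": [[[0,0,0.1,0,4],[0,0,0,0,6],[0,0,0,0,7.5],[0,0,0,0,8.7],[0,0,0,0,8.7],[0,0,0,0,8.7],[0,0,0,0,8.7],[0,0,1,0,8.7],[0,0,2,0,8.7],[0,0,4,0,8.7]]]}}

```text
clock: 8.85
tool_pos: [0.4308, -0.3839, 0.1182]
orientation: [-179.9, 0.3, -15.7]
force: [0.9, 0.7, -0.2]
opening: 0.0866
gripper_force: 0.0
```

Emit:
{"method": "step_arm", "body": {"moves": [[[0,0,5,0,8.7],[0,0,5,0,8.7],[0,0,3,0,8.7],[0,3,0,-0.1,6],[0,4,0,-0.14,4],[0,4,0,-0.14,2],[0,4,0,-0.14,0],[0,4,0,-0.14,0],[0,4,0,-0.14,0],[0,4,0,-0.14,0]]]}}

```text
clock: 9.85
tool_pos: [0.4326, -0.1212, 0.2505]
orientation: [-179.9, -0.0, -68.2]
force: [1.3, -0.8, 0.3]
opening: 0.0365
gripper_force: 0.0
```

```bash
python3 - <<'E'
from h import *
p,_=viewer.snapshot("top"); cv2.imwrite("pics/t3.png",p)
p2,_=viewer.snapshot("scene"); cv2.imwrite("pics/s3.png",p2)
a=cv2.resize(p2[160:380,90:430],None,fx=2.3,fy=2.3,interpolation=cv2.INTER_CUBIC)
cv2.imwrite("pics/c3.png",a); print(a.shape)
# card mask in s1 (card uncovered)
q=cv2.imread("pics/s1.png"); m=mask(q,(12,120,70),(30,255,255),(310,180,400,250)); ys,xs=np.nonzero(m)
W=np.array([ray("scene",u,v,.091)[:2] for u,v in zip(xs,ys)]); r=cv2.minAreaRect((W*1000).astype(np.float32)); print(r,cv2.boxPoints(r).round(1))
E
```

```text
(506, 782, 3)
((629.2855224609375, 43.73228073120117), (131.6147003173828, 114.62507629394531), 3.4690473079681396) [[560.1  97. ]
 [567.1 -17.5]
 [698.4  -9.5]
 [691.5 104.9]]
```

View pics/c3.png

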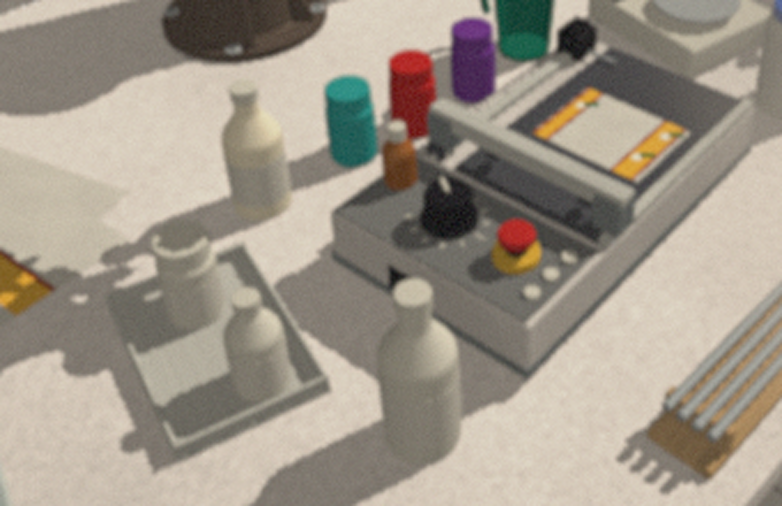

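The jar stands upright in the tray's free half at crop (185,280). Moving with closed fingers behind the stop.

Emit:
{"method": "step_arm", "body": {"moves": [[[0.8,4,0,-0.1,0],[0.8,4,0,-0.1,0],[0.8,4,0,-0.11,0],[0.8,4,0,0,0],[0.8,4,0,0,0],[0.8,4,0,0,0],[0.8,4,0,0,0],[0.5,3.5,0,0,0],[0,0,0,0,0],[0,0,0,0,0]]]}}

```text
clock: 10.95
tool_pos: [0.494, 0.1927, 0.2496]
orientation: [180.0, -0.0, -85.6]
force: [0.9, -1.4, -0.3]
opening: 0.0007
gripper_force: 0.0
```

```bash
cat > st.py <<'E'
from h import *
o=ctrl.get_obs(); print(o["tool_pos"].round(4),o["orientation"].round(1))
import sys
tag=sys.argv[1]
th=np.deg2rad(4.0); ex=np.array([np.cos(th),np.sin(th)]); ey=np.array([-ex[1],ex[0]])
for n in("scene","top"):
    p,_=viewer.snapshot(n); cv2.imwrite(f"pics/{n}_{tag}.png",p)
E
python3 st.py a; python3 - <<'E'
from h import *
# block outline: dark pixels, initial pictures
for n,b in(("top",(255,198,285,218)),("scene",(325,162,355,190))):
    for f in("0","_a"):
        p=cv2.imread(f"pics/{n}{f}.png"); m=mask(p,(0,0,0),(180,255,42),b)
        c=big(m); W=np.array([ray(n,u,v,.123)[:2] for u,v in c])*1000; print(n,f,len(c),W.min(0).round(1),W.max(0).round(1),c.min(0),c.max(0))
p=cv2.imread("pics/top_a.png");q=cv2.imread("pics/scene_a.png")
cv2.imwrite("pics/c4.png",np.hstack([cv2.resize(p[130:230,250:330],None,fx=5,fy=5,interpolation=cv2.INTER_CUBIC),cv2.resize(q[150:250,310:390],None,fx=5,fy=5,interpolation=cv2.INTER_CUBIC)]))
E
```

```text
[0.494  0.1927 0.2496] [180.   -0.  -85.6]
top 0 5 [495.6 135. ] [501.9 138.3] [275. 206.] [276. 208.]
top _a 40 [472.2 187.6] [525.6 201.7] [255. 198.] [259. 215.]
scene 0 40 [486.   96.4] [537.6 159.2] [333. 169.] [347. 184.]
scene _a 41 [486.8  96. ] [536.7 160.7] [333. 169.] [347. 184.]
```

View pics/c4.png

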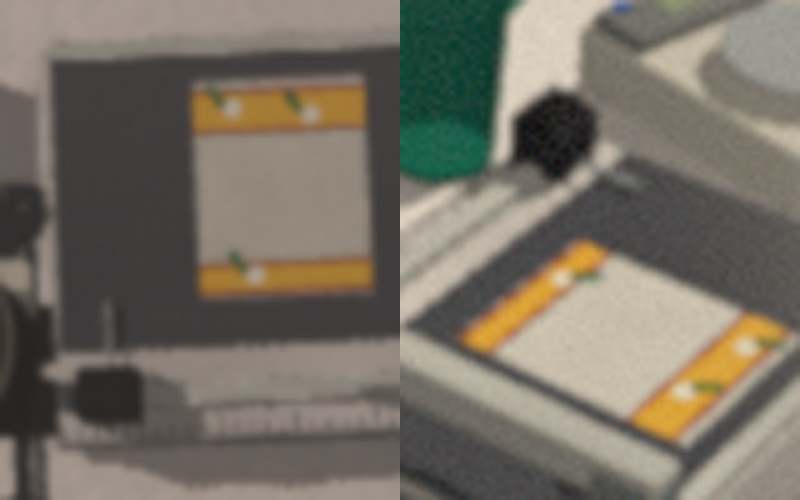

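```bash
python3 - <<'E'
from h import *
a=lambda c:(250+(c[0]+.5)/5-.5,130+(c[1]+.5)/5-.5); b=lambda c:(310+(c[0]-400+.5)/5-.5,150+(c[1]+.5)/5-.5)
for n,f,tip,c1,c2 in(("top",a,(109,303),(200,298),(192,80)),("scene",b,(638,185),(583,238),(795,325))):
    t=ray(n,*f(tip),.096)[:2]; A=ray(n,*f(c1),.091)[:2]; B=ray(n,*f(c2),.091)[:2]; e=(B-A)/np.linalg.norm(B-A); 
    print(n,t.round(4),A.round(4),B.round(4),np.degrees(np.arctan2(e[1],e[0])), "gap", np.dot(t-A,[-e[1],e[0]]), np.dot(t-A,[-np.sin(.07),np.cos(.07)]))
E
```

```text
top [0.5533 0.1539] [0.5584 0.0963] [0.6992 0.1055] 3.74699288145981 gap 0.0578491042027533 0.0578544671568306
scene [0.5534 0.1519] [0.5586 0.0969] [0.6894 0.1096] 5.55665201730388 gap 0.055224446408665966 0.05520679304747183
```

Emit:
{"method": "step_arm", "body": {"moves": [[[0,0,-4,0,0],[0,0,-4,0,0],[0,0,-3,0,0],[0,0,-2,0,0],[0,0,-1,0,0],[0,0,-0.4,0,0],[0,0,0,0,0],[0,0,0,0,0]]]}}

```text
clock: 11.85
tool_pos: [0.4947, 0.1927, 0.1067]
orientation: [-179.9, 0.1, -85.7]
force: [0.6, 0.3, -0.1]
opening: 0.0008
gripper_force: 0.0
```

Emit:
{"method": "step_arm", "body": {"moves": [[[0.04,-0.5,0,0,0],[0.04,-0.5,0,0,0],[0.04,-0.5,0,0,0],[0.04,-0.5,0,0,0],[0.04,-0.5,0,0,0],[0.04,-0.5,0,0,0],[0.04,-0.5,0,0,0],[0.04,-0.5,0,0,0],[0,0,0,0,0]]]}}

```text
clock: 12.75
tool_pos: [0.4971, 0.1518, 0.1055]
orientation: [180.0, -0.0, -85.7]
force: [0.1, -0.2, -0.0]
opening: 0.0004
gripper_force: 0.0
```

```bash
python3 st.py b; python3 - <<'E'
from h import *
q=cv2.imread("pics/scene_b.png"); p=cv2.imread("pics/top_b.png")
cv2.imwrite("pics/c5.png",np.hstack([cv2.resize(p[130:230,250:330],None,fx=5,fy=5,interpolation=cv2.INTER_CUBIC),cv2.resize(q[150:250,310:390],None,fx=5,fy=5,interpolation=cv2.INTER_CUBIC)]))
E
```

```text
[0.4971 0.1518 0.1055] [180.   -0.  -85.7]
```

View pics/c5.png

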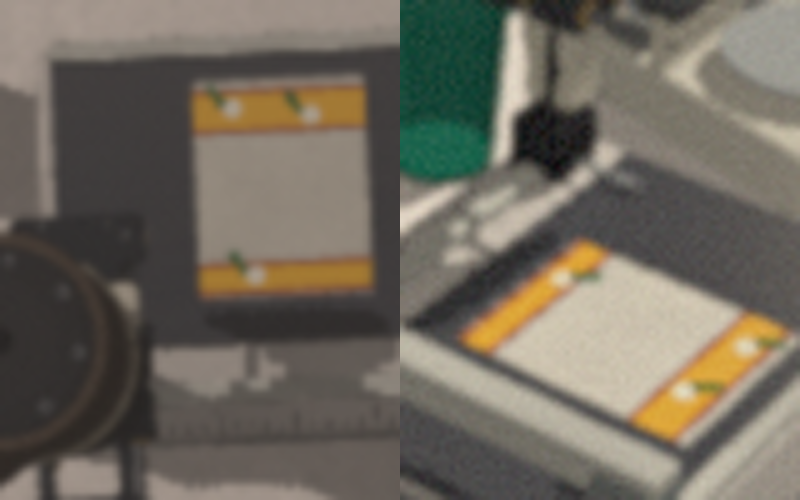

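```bash
python3 - <<'E'
from h import *
f=lambda n,P:[((proj(n,P)-np.array([310,150])+.5)*5-.5+np.array([400,0])).round(0)]
for P in((.4971,.1518,.1055),(.4971,.1518,.135),(.4975,.147,.123),(.553,.153,.096)): print(P,f("scene",P))
# block top corners for centre guesses
th=np.deg2rad(4)
for cy in(.127,.137,.147):
  print(cy,[f("scene",(.4975+dx*np.cos(th)-dy*np.sin(th),cy+dx*np.sin(th)+dy*np.cos(th),.123))[0] for dx,dy in((-.018,-.02),(.018,-.02),(.018,.02),(-.018,.02))])
E
```

```text
(0.4971, 0.1518, 0.1055) [array([561., 134.])]
(0.4971, 0.1518, 0.135) [array([562.,  90.])]
(0.4975, 0.147, 0.123) [array([557., 112.])]
(0.553, 0.153, 0.096) [array([639., 184.])]
0.127 [array([487., 130.]), array([539., 152.]), array([581., 121.]), array([529., 100.])]
0.137 [array([498., 123.]), array([551., 145.]), array([592., 114.]), array([540.,  94.])]
0.147 [array([510., 116.]), array([562., 137.]), array([603., 107.]), array([551.,  87.])]
```

Emit:
{"method": "step_arm", "body": {"moves": [[[0.02,-0.3,0,0,0],[0.02,-0.3,0,0,0]]]}}

```text
clock: 13.05
tool_pos: [0.4975, 0.1464, 0.1055]
orientation: [180.0, -0.0, -85.7]
force: [0.4, -0.1, 0.5]
opening: 0.0006
gripper_force: 0.0
```

```bash
python3 - <<'E'
from h import *
p,d=viewer.snapshot("scene"); cv2.imwrite("pics/scene_c.png",p); np.save("sc_c.npy",d)
t,dt=viewer.snapshot("top"); cv2.imwrite("pics/top_c.png",t); np.save("tc_c.npy",dt)
d0=np.load("scene0.npy")
np.set_printoptions(linewidth=220)
for nm,f in(("0","scene0"),("b","scene_b"),("c","scene_c")):
    g=cv2.cvtColor(cv2.imread(f"pics/{f}.png"),cv2.COLOR_BGR2GRAY); print(nm); print(g[164:194:1,324:366:2])
for nm,dd in(("0",d0),("c",d)):
    C=cloud("scene",dd); print(nm)
    for v in(172,176,180,184): print([tuple((C[v,u]*1000).round().astype(int)) for u in range(330,352,4)])
E
```

```text
0
[[ 46  48  50 145 202 205 205 205 199 203 198 130 108 113 113 116 109 117 133 164 181]
 [ 46  49  48 148 205 202 205 208 200 203 198 133 113 113 114 108 117 115 120 139 171]
 [ 51  47  51 149 206 200 207 201 178 193 186 120 111 111 108 111 118 113 110 122 144]
 [ 48  44  57 151 206 204 206 185 140 155 157 122 113 109 111 109 113 110 115 114 123]
 [ 52  48  58 154 207 201 191 150  83  99 111 111 110 107 109 113 108 113 113 112 114]
 [ 46  49  62 162 204 198 157 101  47  48  60  96 123 105 113 111 110 108 114 115 114]
 [ 48  44  72 168 207 179 110  48  31  33  43  76 109 114 115 110 113 111 111 114 111]
 [ 51  47  64 175 199 146  64  39  34  34  35  55  89 111 120 110 108 110 113 113 114]
 [ 53  44  76 183 169  91  33  22  39  35  33  34  66 115 122 113 111 109 112 113 116]
 [ 47  47  84 188 144  52  23  24  37  39  40  41  60 119 121 123 117 114 114 115 113]
 [ 49  48  84 188 120  26  13  25  25  27  41  31  56 117 122 121 122 117 110 115 112]
 [ 57  48  89 188 114  21  24  26  29  41  41  31  54 116 119 123 119 120 117 116 109]
 [ 67  49  92 189 117  25  31  37  22  35  37  31  56 
[... 8273 characters left out ...]
21)), (np.int64(513), np.int64(133), np.int64(122)), (np.int64(511), np.int64(154), np.int64(112)), (np.int64(414), np.int64(302), np.int64(0))]
[(np.int64(382), np.int64(238), np.int64(2)), (np.int64(490), np.int64(127), np.int64(102)), (np.int64(500), np.int64(132), np.int64(105)), (np.int64(512), np.int64(135), np.int64(108)), (np.int64(511), np.int64(154), np.int64(98)), (np.int64(511), np.int64(174), np.int64(89))]
[(np.int64(478), np.int64(124), np.int64(85)), (np.int64(497), np.int64(118), np.int64(97)), (np.int64(502), np.int64(130), np.int64(93)), (np.int64(513), np.int64(135), np.int64(95)), (np.int64(512), np.int64(154), np.int64(85)), (np.int64(529), np.int64(151), np.int64(94))]
```

```bash
python3 - <<'E'
from h import *
o=ctrl.get_obs();print(o["tool_pos"],o["force"],o["joint_pos"].round(1))
C=cloud("scene",np.load("sc_c.npy"))
for v in(150,158,164,168,170,172,174): print(v,[(u,*(C[v,u]*1000).round().astype(int).tolist()) for u in range(334,352,3)])
E
```

```text
[0.49748033 0.14615226 0.10546159] [ 0.31406444 -0.02403761  0.25079622] [ 38.1  10.9 -26.6  -0.  -52.6 -33.8]
150 [(334, 494, 117, 205), (337, 511, 110, 214), (340, 521, 110, 218), (343, 528, 113, 220), (346, 533, 119, 219), (349, 532, 134, 212)]
158 [(334, 480, 136, 166), (337, 492, 134, 172), (340, 500, 137, 174), (343, 511, 137, 178), (346, 518, 140, 179), (349, 518, 155, 173)]
164 [(334, 482, 134, 149), (337, 491, 136, 151), (340, 498, 140, 153), (343, 514, 134, 161), (346, 514, 147, 156), (349, 387, 328, 23)]
168 [(334, 482, 134, 136), (337, 492, 135, 139), (340, 502, 136, 143), (343, 512, 137, 147), (346, 511, 151, 140), (349, 383, 335, 3)]
170 [(334, 349, 297, -2), (337, 488, 141, 128), (340, 502, 137, 136), (343, 516, 133, 144), (346, 503, 163, 124), (349, 386, 331, -2)]
172 [(334, 484, 133, 124), (337, 492, 136, 126), (340, 501, 138, 129), (343, 513, 136, 134), (346, 509, 155, 124), (349, 515, 161, 123)]
174 [(334, 489, 127, 122), (337, 495, 133, 122), (340, 503, 136, 123), (343, 510, 141, 124), (346, 513, 150, 122), (349, 510, 168, 112)]
```

Emit:
{"method": "step_arm", "body": {"moves": [[[0,0,2,0,0],[0,0,3,0,0],[0,0,1,0,4],[-0.15,0.3,0,0.14,8.7],[0,0,0,0.14,8.7],[0,0,0,0.14,8.7],[0,0,0,0.14,8.7],[0,0,0,0.14,8.7],[0,0,0,0.14,8.7],[0,0,0,0.14,8.7]]]}}

```text
clock: 14.15
tool_pos: [0.4959, 0.1494, 0.1653]
orientation: [180.0, 0.0, -29.2]
force: [-0.4, 0.4, -0.9]
opening: 0.0586
gripper_force: 0.0
```

Emit:
{"method": "step_arm", "body": {"moves": [[[0,0,0,0.14,8.7],[0,0,0,0.14,8.7],[0,0,0,0.14,8.7],[0,0,0,0.14,8.7],[0,0,0,0,8.7],[0,0,0,0,8.7]]]}}

```text
clock: 14.75
tool_pos: [0.496, 0.1494, 0.1654]
orientation: [180.0, 0.0, 2.3]
force: [0.5, -0.1, 0.2]
opening: 0.0869
gripper_force: 0.0
```

Emit:
{"method": "step_arm", "body": {"moves": [[[0,0,-2,0.03,8.7],[0,0,-2,0,8.7],[0,0,-1,0,8.7],[0,0,-0.8,0,8.7],[0,0,0,0,8.7],[0,0,0,0,8.7]]]}}

```text
clock: 15.35
tool_pos: [0.4965, 0.1496, 0.108]
orientation: [-180.0, -0.0, 4.3]
force: [0.9, 0.0, 0.4]
opening: 0.0869
gripper_force: 0.0
```

Emit:
{"method": "step_arm", "body": {"moves": [[[0,0,0,0,5.2],[0,0,0,0,5.2],[0,0,0,0,5.2],[0,0,0,0,5.2],[0,0,0,0,5.2]]]}}

```text
clock: 15.85
tool_pos: [0.4961, 0.1495, 0.1076]
orientation: [-180.0, -0.0, 4.3]
force: [0.1, 0.7, -0.2]
opening: 0.0543
gripper_force: 0.0
```

Emit:
{"method": "step_arm", "body": {"moves": [[[0.02,-0.3,0,0,5.2],[0.02,-0.3,0,0,5.2],[0.02,-0.3,0,0,5.2],[0.02,-0.3,0,0,5.2]]]}}

```text
clock: 16.25
tool_pos: [0.4969, 0.1371, 0.1075]
orientation: [180.0, 0.0, 4.3]
force: [-0.2, 0.2, 0.6]
opening: 0.052
gripper_force: 0.0
```

```bash
cat > face.py <<'E'
from h import *
print(ctrl.get_obs()["tool_pos"].round(4))
t,dt=viewer.snapshot("top"); p,d=viewer.snapshot("scene")
import time; s=str(int(time.time())); cv2.imwrite(f"pics/t{s}.png",t); cv2.imwrite(f"pics/s{s}.png",p)
C=cloud("scene",d).reshape(-1,3); th=np.deg2rad(4.); m=(C[:,2]>.098)&(C[:,2]<.118)&(C[:,0]>.482)&(C[:,0]<.508)&(C[:,1]>.02)&(C[:,1]<.2)
yl=C[:,1]*np.cos(th)-(C[:,0]-.4955)*np.sin(th)
print(np.histogram(yl[m],bins=np.arange(.02,.2,.01)))
g=cv2.cvtColor(p,cv2.COLOR_BGR2GRAY).astype(float); b=g-cv2.GaussianBlur(g,(0,0),4)
# pointer line (along machine x, z=.096) brightness profile vs yl: average over x_m 38..56 mm from block middle
ys=np.arange(.06,.175,.001); prof=[]
for y in ys:
    s=[]
    for xm in np.linspace(.036,.056,8):
        P=(.4955+xm*np.cos(th)-0*np.sin(th)-np.sin(th)*(y),(y)*np.cos(th)+xm*np.sin(th),.096); 
        P=(.4955+xm*np.cos(th)-(y-.1)*np.sin(th),y*np.cos(th)+xm*np.sin(th),.096); u,v=proj("scene",P); s.append(cv2.getRectSubPix(g.astype(np.float32),(1,1),(u,v))[0,0])
    prof.append(np.mean(s))
print(" ".join(f"{int(1000*y)}:{int(q)}" for y,q in zip(ys,prof)))
E
python3 face.py
```

```text
[0.4969 0.1371 0.1075]
(array([ 0,  1,  0,  1,  1,  0,  1,  1,  2,  0, 33, 10,  0,  0,  0,  2,  0]), array([0.02, 0.03, 0.04, 0.05, 0.06, 0.07, 0.08, 0.09, 0.1 , 0.11, 0.12,
       0.13, 0.14, 0.15, 0.16, 0.17, 0.18, 0.19]))
60:91 61:90 62:90 63:90 64:90 65:91 66:91 67:92 68:93 69:93 70:93 71:93 72:93 73:93 74:93 75:92 76:92 77:92 78:91 79:91 80:91 81:91 82:92 83:92 84:92 85:92 86:93 87:93 88:93 89:93 90:93 91:93 92:93 93:93 94:93 95:92 96:92 97:91 98:91 99:91 100:91 101:91 102:91 103:92 104:92 105:92 106:93 107:94 108:94 109:95 110:95 111:94 112:93 113:93 114:92 115:92 116:91 117:90 118:90 119:90 120:90 121:90 122:90 123:90 124:91 125:92 126:92 127:92 128:93 129:93 130:94 131:93 132:92 133:91 134:90 135:88 136:87 137:86 138:86 139:87 140:88 141:90 142:93 143:97 144:101 145:105 146:108 147:111 148:114 149:115 150:116 151:116 152:115 153:113 154:110 155:108 156:105 157:102 158:100 159:97 160:95 161:93 162:92 163:92 164:93 165:93 166:94 167:95 168:97 169:98 170:100 171:103 172:106 173:109 174:113
```

```bash
cat > tip.py <<'E'
from h import *
print(ctrl.get_obs()["tool_pos"].round(4))
p,d=viewer.snapshot("scene"); C=cloud("scene",d).reshape(-1,3); T=ctrl.get_obs()["tool_pos"]
q=C-T; m=(abs(q[:,0])<.025)&(q[:,1]<-.02)&(q[:,1]>-.06)&(q[:,2]>-.02)&(q[:,2]<.06)
print(np.sort(q[m,2]).round(3)[:60:3], np.histogram(q[m,2],bins=np.arange(-.02,.061,.005)))
E
python3 tip.py
```

```text
[0.4968 0.137  0.1075]
[-0.02  -0.02  -0.02  -0.019 -0.019 -0.017 -0.017 -0.016 -0.015 -0.015
 -0.014 -0.013 -0.013 -0.013 -0.013 -0.012 -0.012 -0.012 -0.011 -0.011] (array([24, 40,  5,  0,  0,  0,  0,  0,  0,  7, 11, 19, 12, 12, 15, 11]), array([-2.00000000e-02, -1.50000000e-02, -1.00000000e-02, -5.00000000e-03,
        3.46944695e-18,  5.00000000e-03,  1.00000000e-02,  1.50000000e-02,
        2.00000000e-02,  2.50000000e-02,  3.00000000e-02,  3.50000000e-02,
        4.00000000e-02,  4.50000000e-02,  5.00000000e-02,  5.50000000e-02,
        6.00000000e-02]))
```

The depth shows that the fingertips really end about 20 mm above the reported TCP, so the fingers passed over the block without touching it. I'm going back, re-centring and going lower.

Emit:
{"method": "step_arm", "body": {"moves": [[[-0.05,0.6,0,0,8],[-0.05,0.6,0,0,8],[0,0,0,0,8],[0,0,-0.5,0,8],[0,0,-0.5,0,8],[0,0,-0.5,0,8],[0,0,-0.4,0,8],[0,0,-0.2,0,8],[0,0,0,0,8]]]}}

```text
clock: 17.3
tool_pos: [0.4957, 0.1492, 0.0861]
orientation: [180.0, 0.0, 4.3]
force: [1.0, -0.1, -0.5]
opening: 0.0803
gripper_force: 0.0
```

```bash
python3 tip.py
```

```text
[0.4957 0.1492 0.0861]
[-0.005 -0.003 -0.002 -0.002 -0.002 -0.001 -0.001 -0.001 -0.001 -0.001
 -0.001 -0.    -0.    -0.    -0.    -0.    -0.     0.     0.     0.   ] (array([ 0,  0,  1, 48, 32, 40, 12,  5,  2, 12, 18, 14, 15, 11, 14,  9]), array([-2.00000000e-02, -1.50000000e-02, -1.00000000e-02, -5.00000000e-03,
        3.46944695e-18,  5.00000000e-03,  1.00000000e-02,  1.50000000e-02,
        2.00000000e-02,  2.50000000e-02,  3.00000000e-02,  3.50000000e-02,
        4.00000000e-02,  4.50000000e-02,  5.00000000e-02,  5.50000000e-02,
        6.00000000e-02]))
```

Emit:
{"method": "step_arm", "body": {"moves": [[[0,0,0,0,5],[0,0,0,0,5],[0,0,0,0,5],[0,0,0,0,5],[0,0,0,0,5]]]}}

```text
clock: 17.85
tool_pos: [0.4959, 0.1495, 0.0866]
orientation: [-180.0, -0.0, 4.3]
force: [-0.3, 1.1, 0.3]
opening: 0.051
gripper_force: 0.0
```

Emit:
{"method": "step_arm", "body": {"moves": [[[0.02,-0.3,0,0,5],[0.02,-0.3,0,0,5],[0.02,-0.3,0,0,5],[0.02,-0.3,0,0,5]]]}}

```text
clock: 18.25
tool_pos: [0.4967, 0.1387, 0.0865]
orientation: [-179.9, -0.0, 4.3]
force: [-3.3, 8.0, -1.0]
opening: 0.05
gripper_force: 4.3
```

```bash
python3 face.py
```

```text
[0.4967 0.1387 0.0865]
(array([ 0,  0,  1,  1,  0,  1,  1, 10,  1,  0, 19,  0,  0,  0,  0,  7,  0]), array([0.02, 0.03, 0.04, 0.05, 0.06, 0.07, 0.08, 0.09, 0.1 , 0.11, 0.12,
       0.13, 0.14, 0.15, 0.16, 0.17, 0.18, 0.19]))
60:91 61:91 62:92 63:92 64:92 65:91 66:91 67:92 68:92 69:93 70:93 71:93 72:93 73:93 74:93 75:92 76:92 77:92 78:92 79:91 80:91 81:91 82:91 83:91 84:91 85:92 86:92 87:92 88:92 89:92 90:93 91:93 92:93 93:93 94:93 95:92 96:92 97:91 98:90 99:90 100:90 101:91 102:91 103:91 104:92 105:92 106:93 107:93 108:93 109:93 110:93 111:92 112:91 113:91 114:90 115:89 116:87 117:86 118:86 119:85 120:86 121:86 122:87 123:88 124:89 125:89 126:89 127:88 128:87 129:87 130:86 131:86 132:86 133:87 134:89 135:91 136:93 137:96 138:99 139:102 140:105 141:108 142:111 143:113 144:114 145:114 146:113 147:111 148:109 149:107 150:104 151:102 152:100 153:98 154:97 155:96 156:95 157:95 158:94 159:94 160:94 161:93 162:93 163:93 164:93 165:93 166:94 167:95 168:97 169:99 170:101 171:105 172:108 173:111 174:114
```

Contact: 8 N of friction and the pointer moved 6 mm. Continuing in 3 mm nudges.

Emit:
{"method": "step_arm", "body": {"moves": [[[0.02,-0.3,0,0,5],[0.02,-0.3,0,0,5],[0.02,-0.3,0,0,5],[0.02,-0.3,0,0,5],[0.02,-0.3,0,0,5],[0.02,-0.3,0,0,5],[0.02,-0.3,0,0,5],[0.02,-0.3,0,0,5],[0.02,-0.3,0,0,5],[0.02,-0.3,0,0,5]]]}}

```text
clock: 19.35
tool_pos: [0.4988, 0.1088, 0.0865]
orientation: [-179.9, -0.1, 4.3]
force: [-1.9, 8.4, -0.8]
opening: 0.05
gripper_force: 4.3
```

Emit:
{"method": "step_arm", "body": {"moves": [[[0.02,-0.3,0,0,5],[0.02,-0.3,0,0,5],[0.02,-0.2,0,0,5],[0,0,0,0,5]]]}}

```text
clock: 19.75
tool_pos: [0.4993, 0.1004, 0.0865]
orientation: [-179.9, -0.0, 4.3]
force: [-2.7, 6.8, 0.3]
opening: 0.05
gripper_force: 3.4
```

```bash
cat > card.py <<'E'
from h import *
# gap pointer -> card end, both along the same machine-y profile, scene view; th from card edges
import glob
th=np.deg2rad(4.); ex=np.array([np.cos(th),np.sin(th)]); ey=np.array([-ex[1],ex[0]]); O=np.array([.4955,0.])
def prof(n,g,xs,ys,z):
    out=[]
    for y in ys:
        s=[cv2.getRectSubPix(g,(1,1),tuple(map(float,proj(n,[*(O+ex*x+ey*y),z]))))[0,0] for x in xs]; out.append(np.mean(s))
    return np.array(out)
print(ctrl.get_obs()["tool_pos"].round(4))
for n in("scene","top"):
    p,_=viewer.snapshot(n); cv2.imwrite(f"pics/{n}_{ctrl.get_obs()['clock']:.2f}.png",p); g=cv2.cvtColor(p,cv2.COLOR_BGR2GRAY).astype(np.float32)
    ys=np.arange(.07,.17,.0005)
    a=prof(n,g,np.linspace(.034,.056,12),ys,.096); b=prof(n,g,np.linspace(.085,.15,30),ys,.091)
    w=np.clip(a-np.median(a)-6,0,None); k=np.argmax(a[10:-20])+10; sl=slice(max(k-10,0),k+11); 
    gr=np.gradient(b); kk=np.argmin(gr); s2=slice(kk-8,kk+9)
    print(n,"pointer",(ys[sl]*w[sl]).sum()/w[sl].sum().round(4),"peak",a[k],"med",np.median(a),"card edge",ys[kk],(ys[s2]*gr[s2]).sum()/gr[s2].sum())
    print(a[::4].astype(int)); print(b[::4].astype(int))
E
python3 card.py
```

```text
[0.4993 0.1004 0.0865]Traceback (most recent call last):
  File "card.py", line 14, in <module>
    a=prof(n,g,np.linspace(.034,.056,12),ys,.096); b=prof(n,g,np.linspace(.085,.15,30),ys,.091)
                                                     ~~~~^^^^^^^^^^^^^^^^^^^^^^^^^^^^^^^^^^^^^^
  File "card.py", line 8, in prof
    s=[cv2.getRectSubPix(g,(1,1),tuple(map(float,proj(n,[*(O+ex*x+ey*y),z]))))[0,0] for x in xs]; out.append(np.mean(s))
                                                 ~~~~^^^^^^^^^^^^^^^^^^^^^^
  File "h.py", line 11, in proj
    K,e,M=cam(n); q=K@(M.T@(np.array(p)-e)); return q[:2]/q[2]
          ~~~^^^
  File "h.py", line 5, in cam
    c=viewer.camera_info(n); o=np.array(c["orientation"],float)
ValueError: time passes only in moves, steps and waits
```

```bash
sed -i '1i from functools import lru_cache' h.py; sed -i 's/^def cam(n)/@lru_cache(None)\ndef cam(n)/' h.py; sed -i 's/O=np.array(\[.4955,0.\])/O=np.array([.506,0.])/' card.py; python3 card.py
```

```text
[0.4993 0.1004 0.0865]
scene pointer 0.1065467503613405 peak 113.50138 med 86.502335 card edge 0.09150000000000003 0.09143051057463321
[ 85  84  83  82  82  82  83  83  82  79  77  76  76  79  84  92 101 109
 113 111 106  99  93  88  84  83  84  86  87  87  87  87  87  86  86  86
  86  85  86  87  88  88  87  87  88  87  86  86  87  91]
[191 193 194 195 196 196 195 191 182 166 147 125 104  88  79  75  75  76
  76  77  78  78  78  78  78  78  79  79  79  79  79  80  81  81  81  81
  81  81  82  82  83  83  83  83  83  83  84  85  85  85]
top pointer 0.07797967840489704 peak 57.46591 med 50.1553 card edge 0.09250000000000003 0.09251823522123136
[60 57 56 56 57 56 54 51 49 48 47 48 49 50 50 50 50 49 49 49 49 50 50 50
 50 50 50 50 50 50 50 49 48 48 47 46 46 46 46 47 48 49 50 50 50 50 50 50
 50 50]
[132 133 134 135 135 136 136 136 135 131 120 103  85  70  63  60  59  59
  60  60  60  60  59  59  59  59  59  59  59  59  59  59  59  59  59  59
  59  59  59  59  59  59  60  60  60  60  60  60  60  60]
```

Emit:
{"method": "step_arm", "body": {"moves": [[[0.01,-0.2,0,0,5],[0.02,-0.2,0,0,5],[0.01,-0.2,0,0,5],[0.02,-0.2,0,0,5],[0.01,-0.2,0,0,5],[0,0,0,0,5]]]}}

```text
clock: 20.5
tool_pos: [0.5, 0.0905, 0.0865]
orientation: [-179.9, -0.0, 4.3]
force: [-1.6, 6.3, -0.2]
opening: 0.05
gripper_force: 3.5
```

```bash
cat >> card.py <<'E'
    for x0 in (.075,.095,.115,.135,.155):
        b=prof(n,g,np.linspace(x0-.008,x0+.008,9),ys,.091); gr=np.gradient(cv2.GaussianBlur(b.astype(np.float32)[:,None],(1,9),0)[:,0]); kk=np.argmin(gr); s2=slice(max(kk-10,0),kk+11); print(x0,((ys[s2]*gr[s2]).sum()/gr[s2].sum()).round(5))
E
python3 card.py
```

```text
[0.5    0.0905 0.0865]
scene pointer 0.09654919233059034 peak 111.775475 med 86.883316 card edge 0.09150000000000003 0.09144349555001342
[ 79  80  81  81  80  78  75  75  77  83  91 100 108 111 110 105  97  91
  88  88  87  86  86  85  85  84  85  86  86  86  86  87  87  87  86  86
  86  86  86  87  88  88  87  87  87  87  86  85  87  92]
[192 193 194 195 196 196 195 191 181 166 147 125 104  88  80  76  76  76
  77  77  78  78  78  78  78  79  79  80  80  79  79  80  80  81  81  81
  81  81  82  83  83  83  83  84  84  84  84  84  84  84]
0.075 0.09066
0.095 0.09102
0.115 0.09136
0.135 0.09137
0.155 0.09123
top pointer nan peak 51.186844 med 50.165047 card edge 0.09250000000000003 0.09239006640509306
[50 48 47 47 48 49 50 51 50 49 49 49 49 49 50 50 50 50 50 50 50 50 50 49
 49 48 47 46 46 46 46 47 48 49 49 50 50 50 50 50 50 50 50 50 50 50 50 51
 51 51]
[132 133 134 134 135 135 134 133 131 126 115  99  82  69  62  60  59  59
  59  59  59  59  59  59  59  59  59  59  59  59  59  59  59  59  59  59
  59  59  59  60  60  60  60  60  61  61  61  61  61  60]
0.075 0.07453
0.095 0.09163
0.115 0.09267
0.135 0.09248
0.155 0.09241card.py:17: RuntimeWarning: invalid value encountered in scalar divide
  print(n,"pointer",(ys[sl]*w[sl]).sum()/w[sl].sum().round(4),"peak",a[k],"med",np.median(a),"card edge",ys[kk],(ys[s2]*gr[s2]).sum()/gr[s2].sum())
```

Emit:
{"method": "step_arm", "body": {"moves": [[[0.01,-0.15,0,0,5],[0.01,-0.15,0,0,5],[0.01,-0.1,0,0,5],[0,0,0,0,5],[0,0.2,0,0,5.3],[0,0,0,0,5.3],[0,0,2,0,6],[0,0,4,0,6],[-1,5,4,0,6],[-1,5,0,0,6]]]}}

```text
clock: 21.6
tool_pos: [0.4852, 0.1757, 0.1822]
orientation: [-179.8, -0.4, 4.1]
force: [0.8, 0.9, -1.4]
opening: 0.0601
gripper_force: 0.0
```

Emit:
{"method": "step_arm", "body": {"moves": [[[-2,4,0,0,6],[-2,4,0,0,6],[-2,4,0,0,6],[-2,4,0,0,6],[0,0,0,0,6]]]}}

```text
clock: 22.1
tool_pos: [0.4013, 0.3386, 0.1774]
orientation: [-180.0, -0.0, 4.5]
force: [0.0, -0.9, -0.1]
opening: 0.0597
gripper_force: 0.0
```

```bash
python3 card.py 2>/dev/null; python3 - <<'E'
from h import *
import glob
t=sorted(glob.glob("pics/top_2*.png"))[-1]; s=sorted(glob.glob("pics/scene_2*.png"))[-1]; print(t,s)
p=cv2.imread(t);q=cv2.imread(s)
cv2.imwrite("pics/c6.png",np.vstack([np.hstack([cv2.resize(p[150:220,265:315],None,fx=6,fy=6,interpolation=cv2.INTER_CUBIC),cv2.resize(q[165:235,320:400],None,fx=6,fy=6,interpolation=cv2.INTER_CUBIC)]),cv2.resize(np.hstack([p[165:195,350:416],q[215:245,265:329]]),(780,180),interpolation=cv2.INTER_CUBIC)]))
E
```

```text
[0.4013 0.3386 0.1774]
scene pointer 0.09229976482182568 peak 107.65656 med 84.39812 card edge 0.09150000000000003 0.0914597696385873
[ 81  81  79  77  74  73  75  81  89  98 105 107 106 102  94  88  83  81
  81  83  84  84  84  83  82  82  82  82  83  84  84  84  84  84  84  84
  84  84  84  84  85  85  84  84  84  83  82  83  85  88]
[185 187 188 189 190 190 189 184 175 161 142 121 101  85  77  74  74  74
  74  75  75  76  76  76  76  77  77  77  77  77  78  78  78  78  78  78
  78  79  79  80  81  81  81  81  81  82  82  82  82  82]
0.075 0.091
0.095 0.09104
0.115 0.09141
0.135 0.09146
0.155 0.09119
top pointer 0.09451878799693428 peak 78.38656 med 60.106194 card edge 0.09250000000000003 0.09250253966198894
[61 61 61 61 61 60 60 57 56 57 64 72 77 74 69 63 60 59 60 60 60 60 60 59
 59 60 59 59 60 59 59 59 59 60 60 59 60 60 60 60 60 60 60 60 60 60 59 59
 60 60]
[128 129 130 131 131 132 132 132 131 127 117 101  83  69  62  60  59  59
  59  59  59  59  59  59  59  59  59  59  59  59  59  59  59  59  59  60
  60  59  59  59  60  60  60  60  60  60  60  60  60  60]
0.075 0.09241
0.095 0.09222
0.115 0.09273
0.135 0.09246
0.155 0.09239
pics/top_22.20.png pics/scene_22.15.png
```

The last reading puts the pointer 1 to 2 mm short of the card end, so one more 1 mm nudge is needed.

Emit:
{"method": "step_arm", "body": {"moves": [[[2,-4.5,0,0,6],[2,-4.5,0,0,6],[2,-4.5,0,0,6],[2,-4.5,0,0,6],[1.5,-4.5,0,0,6],[0.4,-2.2,0,0,6],[0,0,-3,0,6],[0,0,-2,0,6],[0,0,0,0,6],[0,0,0,0,6]]]}}

```text
clock: 23.2
tool_pos: [0.5019, 0.087, 0.1278]
orientation: [180.0, 0.0, 4.2]
force: [0.4, 0.0, 0.6]
opening: 0.0599
gripper_force: 0.0
```

Emit:
{"method": "step_arm", "body": {"moves": [[[-0.1,0.3,-2,0,6],[0,0,-1.5,0,6],[0,0,-0.6,0,6],[0,0,0,0,5],[0,0,0,0,5],[0,0,0,0,5],[0,0,0,0,5]]]}}

```text
clock: 23.9
tool_pos: [0.5012, 0.0913, 0.0871]
orientation: [-180.0, -0.1, 4.3]
force: [-0.3, 0.5, 0.7]
opening: 0.0501
gripper_force: 0.0
```

Emit:
{"method": "step_arm", "body": {"moves": [[[0,-0.2,0,0,5],[0,-0.2,0,0,5],[0,0,0,0,5]]]}}

```text
clock: 24.2
tool_pos: [0.5007, 0.0868, 0.0865]
orientation: [-180.0, -0.0, 4.3]
force: [-0.6, 0.1, 0.8]
opening: 0.0502
gripper_force: 0.0
```

Emit:
{"method": "step_arm", "body": {"moves": [[[0,-0.1,0,0,5],[0,0,0,0,5]]]}}

```text
clock: 24.4
tool_pos: [0.5009, 0.0867, 0.0864]
orientation: [-179.9, -0.0, 4.3]
force: [-1.1, 3.3, 1.0]
opening: 0.05
gripper_force: 2.2
```

```bash
python3 card.py 2>/dev/null | grep -E "^\[0.5|scene"; python3 -c "
from h import *
print(ctrl.get_obs()['tool_pos'],ctrl.get_obs()['force'])"
```

```text
[0.5009 0.0867 0.0864]
scene pointer 0.09241255393280437 peak 112.519035 med 86.52948 card edge 0.09150000000000003 0.09143251496437836
[0.50084502 0.0865949  0.08644873] [-1.83651487  4.86354174  0.34444563]
```

Emit:
{"method": "step_arm", "body": {"moves": [[[0,-0.1,0,0,5],[0,0,0,0,5],[0,0,0,0,5]]]}}

```text
clock: 24.8
tool_pos: [0.5009, 0.086, 0.0864]
orientation: [-179.9, -0.0, 4.3]
force: [-2.4, 6.4, 1.1]
opening: 0.0498
gripper_force: 3.4
```

```bash
python3 card.py 2>/dev/null | grep -E "^\[0.5|scene"
```

```text
[0.5009 0.086  0.0864]
scene pointer 0.09157067554570807 peak 109.803406 med 87.028336 card edge 0.09150000000000003 0.091437853739908
```

Emit:
{"method": "step_arm", "body": {"moves": [[[0,0.25,0,0,5.4],[0,0,0,0,5.4],[0,0,2,0,6],[0,0,4,0,6],[0,0,5,0,6],[0,-2,4,0,6],[1,-5,0,0,6],[1,-5,0,0,6],[1,-5,0,0,6],[0,0,0,0,6]]]}}

```text
clock: 25.9
tool_pos: [0.53, -0.0847, 0.236]
orientation: [179.9, 0.1, 4.0]
force: [-0.6, -0.0, -0.2]
opening: 0.0599
gripper_force: 0.0
```

```bash
python3 - <<'E'
from h import *
print(ctrl.get_obs()["tool_pos"].round(4),ctrl.get_obs()["orientation"].round(1),ctrl.get_obs()["joint_pos"].round(1))
p=cv2.imread("pics/top_22.20.png"); q=cv2.imread("pics/scene_22.15.png")
for n,im,b,z in(("top",p,(362,165,388,195),.126),("scene",q,(262,228,302,266),.126)):
    g=cv2.GaussianBlur(cv2.cvtColor(im,cv2.COLOR_BGR2GRAY),(3,3),0); x0,y0,x1,y1=b; s=g[y0:y1,x0:x1]; print(n); print(s)
E
```

```text
[ 0.53   -0.0847  0.236 ] [1.799e+02 1.000e-01 4.000e+00] [ 11.9   6.3 -13.7   0.1 -70.   82. ]
top
[[ 60  60  62  69  77  82  82  82  83  83  85  89  91  88  84  83  83  83
   83  83  83  83  83  83  83  83]
 [ 60  60  62  69  77  82  82  83  83  83  87  95  99  92  85  83  83  83
   83  83  83  83  83  83  83  83]
 [ 60  60  62  69  78  83  84  83  83  83  88  98 102  94  85  83  84  86
   87  85  83  83  83  83  83  83]
 [ 60  60  62  69  79  86  88  86  83  83  87  95  98  91  84  83  85  90
   93  89  85  83  83  83  83  83]
 [ 59  60  62  70  80  89  92  89  84  81  82  85  87  83  79  80  85  94
   97  92  85  83  83  83  83  83]
 [ 59  60  62  69  80  88  91  89  82  75  70  69  69  68  68  71  78  88
   92  89  84  83  83  83  83  83]
 [ 59  60  62  68  77  83  84  79  71  62  56  53  52  52  53  57  63  71
   78  81  82  84  85  86  84  83]
 [ 60  61  62  67  73  76  72  64  56  49  45  44  43  43  44  46  49  54
   61  70  78  85  90  91  87  84]
 [ 61  62  64  66  68  67  60  51  45  43  42  41  41  41  42  42  43  45
   49  58  70  83  92  93  88  84]
 [ 61  64  66  65  
[... 1768 characters left out ...]
81  79  77  76  75  76  76  77
   79  81  80  75  70  68  68  69]
 [ 60  59  59  61  67  79  92  96  91  85  82  82  81  81  81  81  81  82
   84  88  89  84  79  77  77  77]
 [ 60  60  60  62  69  81  90  91  87  83  82  82  82  82  82  82  82  83
   84  87  89  86  83  82  82  82]
 [ 60  60  60  62  70  79  85  86  84  82  82  82  82  82  82  82  82  82
   83  84  85  84  83  82  83  83]
 [ 60  60  60  62  69  78  83  83  83  82  83  83  83  83  82  82  82  82
   82  82  83  83  83  83  83  83]]
scene
[[ 80  81  81 ...  71  70  65]
 [ 76  75  74 ...  72  70  66]
 [ 73  71  68 ...  68  64  61]
 ...
 [ 69  68  69 ... 133 127 119]
 [ 71  69  69 ... 125 123 117]
 [ 75  70  68 ... 116 115 114]]
```

```bash
python3 - <<'E'
from h import *
t={0:(368.9,189.8),10:(381.9,191),5:(373.8,167),4:(368,169.2),6:(380,169),7:(384.6,172.8)}
W={k:ray("top",*v,.085)[:2] for k,v in t.items()}
from scipy.optimize import least_squares
def f(c): 
    return np.concatenate([W[k]-(c[:2]+.04*np.array([np.cos(c[2]+np.deg2rad(150-30*k)),np.sin(c[2]+np.deg2rad(150-30*k))])) for k in W])
r=least_squares(f,[.597,-.175,.07]); print(r.x[:2],np.degrees(r.x[2]),(r.fun*1000).round(1))
a=ray("top",375.5,177.5,.126)[:2]; b=ray("top",371.8,184.5,.126)[:2]; print("pointer dir",np.degrees(np.arctan2(*(b-a)[::-1]))-4.2,a,b)
# knob via depth
C=cloud("top",np.load("top0.npy")); s=C[160:200,355:395].reshape(-1,3); s=s[(s[:,2]>.118)&(s[:,2]<.14)&(s[:,0]>.55)&(s[:,0]<.64)&(s[:,1]<-.13)]; print("knob depth",s.min(0),s.max(0),s.mean(0),len(s))
C=cloud("scene",np.load("scene0.npy")); s=C.reshape(-1,3); s=s[(s[:,2]>.118)&(s[:,2]<.14)&(s[:,0]>.56)&(s[:,0]<.635)&(s[:,1]<-.14)&(s[:,1]>-.21)]; print("knob depth sc",s.min(0),s.max(0),s.mean(0),len(s))
E
```

```text
[ 0.59668911 -0.17592027] 3.8716111822883885 [ 2.6  0.  -3.  -1.9  0.9  0.5  0.  -0.6 -1.1  0.7  0.6  1.3]
pointer dir 149.12356965964068 [ 0.59884298 -0.1738367 ] [ 0.57653821 -0.16263006]
knob depth [ 0.57219339 -0.2005193   0.11821543] [ 0.61948035 -0.15067663  0.13472793] [ 0.59607199 -0.17559811  0.12492712] 187
knob depth sc [ 0.57421542 -0.20294432  0.11803999] [ 0.62503048 -0.15452126  0.12950349] [ 0.60163102 -0.18107204  0.12557569] 285
```

```bash
python3 - <<'E'
from h import *
o=ctrl.get_obs(); T=o["tool_pos"]; p,d=viewer.snapshot("scene"); cv2.imwrite("pics/s7.png",p); C=cloud("scene",d).reshape(-1,3); q=C-T
yaw=np.deg2rad(o["orientation"][2]); a=q[:,0]*-np.sin(yaw)+q[:,1]*np.cos(yaw); b=q[:,0]*np.cos(yaw)+q[:,1]*np.sin(yaw)
m=(abs(a)<.12)&(abs(b)<.06)&(q[:,2]>-.03)&(q[:,2]<.2)
for z in np.arange(-.03,.16,.01):
    k=m&(q[:,2]>=z)&(q[:,2]<z+.01)
    if k.sum(): print(z.round(3),k.sum(),"a",np.percentile(a[k],[2,50,98]).round(3),"b",np.percentile(b[k],[2,98]).round(3))
C=cloud("top",np.load("top0.npy")).reshape(-1,3); s=C[(abs(C[:,0]-.51)<.04)&(abs(C[:,1]+.165)<.04)]; print("amber top",np.percentile(s[:,2],[90,97,99,100])); k=s[s[:,2]>.14]; print(k.mean(0))
E
```

```text
0.02 27 a [-0.046  0.029  0.038] b [-0.009  0.01 ]
0.03 87 a [-0.047 -0.03   0.042] b [-0.012  0.011]
0.04 84 a [-0.048 -0.03   0.042] b [-0.011  0.012]
0.05 82 a [-0.049 -0.001  0.045] b [-0.01   0.013]
0.06 70 a [-0.05   0.03   0.045] b [-0.009  0.012]
0.07 59 a [-0.05   0.034  0.051] b [-0.003  0.012]
0.08 28 a [-0.05   0.035  0.049] b [-0.012  0.012]
0.09 184 a [-0.09  -0.086  0.084] b [-0.037  0.039]
0.1 386 a [-0.09  -0.017  0.082] b [-0.032  0.039]
0.11 362 a [-0.095 -0.035  0.084] b [-0.029  0.039]
0.12 325 a [-0.098 -0.034  0.088] b [-0.031  0.039]
0.13 740 a [-0.097 -0.04   0.093] b [-0.034  0.038]
0.14 148 a [-0.018 -0.012  0.047] b [-0.02   0.026]
0.15 165 a [-0.018 -0.008  0.047] b [-0.02   0.026]
amber top [0.13546604 0.15692168 0.16065818 0.16501197]
[ 0.51299667 -0.16570489  0.15461078]
```

Emit:
{"method": "step_arm", "body": {"moves": [[[2.2,-3,0,0,6],[2.2,-3,0,0,6],[2.3,-3.1,0,0,6],[0,0,-4,0,6],[0,0,-4,0,6],[0,0,-2,0,6],[0,0,0,0,6],[0,0,0,0,6]]]}}

```text
clock: 26.75
tool_pos: [0.5975, -0.17, 0.137]
orientation: [180.0, 0.0, 4.3]
force: [0.4, -0.8, 1.1]
opening: 0.0602
gripper_force: 0.0
```

Emit:
{"method": "step_arm", "body": {"moves": [[[0,-0.55,0,0,6],[0,0,-1,0,6],[0,0,-1,0,6],[0,0,-1,0,6],[0,0,-1,0,6],[0,0,-0.7,0,6],[0,0,-0.5,0,6],[0,0,0,0,6]]]}}

```text
clock: 27.55
tool_pos: [0.5967, -0.176, 0.0833]
orientation: [-180.0, 0.1, 4.3]
force: [0.5, -0.8, 0.3]
opening: 0.0598
gripper_force: 0.0
```

Emit:
{"method": "step_arm", "body": {"moves": [[[0,0,0,0,4],[0,0,0,0,4],[0,0,0,0,4],[0,0,0,0,4]]]}}

```text
clock: 27.95
tool_pos: [0.5975, -0.1772, 0.085]
orientation: [179.9, -0.0, 4.3]
force: [0.8, -5.4, -0.3]
opening: 0.0472
gripper_force: 30.0
```

Emit:
{"method": "step_arm", "body": {"moves": [[[0,-0.15,0,0,4],[0,0,0,-0.14,4],[0,0,0,-0.14,4],[0,0,0,-0.14,4],[0,0,0,-0.14,4],[0,0,0,-0.14,4],[0,0,0,-0.14,4],[0,0,0,-0.14,4],[0,0,0,-0.14,4],[0,0,0,-0.14,4]]]}}

```text
clock: 28.95
tool_pos: [0.5985, -0.1762, 0.085]
orientation: [-179.8, 0.0, -68.2]
force: [1.0, 5.4, 0.4]
opening: 0.0473
gripper_force: 30.0
```

Emit:
{"method": "step_arm", "body": {"moves": [[[0,0,0,-0.14,4],[0,0,0,-0.14,4],[0,0,0,-0.14,4],[0,0,0,-0.14,4],[0,0,0,-0.14,4],[0,0,0,-0.14,4],[0,0,0,-0.14,4],[0,0,0,-0.14,4],[0,0,0,-0.14,4],[0,0,0,-0.14,4]]]}}

```text
clock: 29.95
tool_pos: [0.6, -0.1768, 0.0851]
orientation: [-179.9, 0.3, -148.4]
force: [5.9, 2.0, -4.3]
opening: 0.0475
gripper_force: 30.0
```

Emit:
{"method": "step_arm", "body": {"moves": [[[0,0,0,-0.14,4],[0,0,0,-0.14,4],[0,0,0,-0.14,4],[0,0,0,-0.06,4],[0,0,0,0,4],[0,0,0,0,4]]]}}

```text
clock: 30.55
tool_pos: [0.6001, -0.1774, 0.0851]
orientation: [-180.0, 0.3, -175.6]
force: [7.0, -0.7, -4.8]
opening: 0.0475
gripper_force: 30.0
```

Emit:
{"method": "step_arm", "body": {"moves": [[[0,0,0,0,5.4],[0,0,0,0,6],[0,0,0,0,6],[0,0,0,0,6],[0,0,1,0,6],[0,0,3,0,6],[0,0,4,0,6],[0,0,5,0,6],[-1,5,3,0,6],[-1,5,0,0,6]]]}}

```text
clock: 31.55
tool_pos: [0.581, -0.0868, 0.2453]
orientation: [-180.0, 0.5, -175.8]
force: [0.8, 1.1, -0.0]
opening: 0.06
gripper_force: 0.0
```

Emit:
{"method": "step_arm", "body": {"moves": [[[-1,5,0,0,6],[-2,4.5,0,0,6],[-2,4.5,0,0,6],[-2,4.5,0,0,6],[-2,4.5,0,0,6],[-2,4.5,0,0,6],[-2,4.5,0,0,6],[-2,4.5,0,0,6],[0,0,0,0,6]]]}}

```text
clock: 32.45
tool_pos: [0.4272, 0.2821, 0.2406]
orientation: [179.9, 0.0, -175.3]
force: [-0.9, -0.8, -0.9]
opening: 0.0597
gripper_force: 0.0
```

```bash
python3 card.py 2>/dev/null | grep -E "^\[0|scene|top"; python3 - <<'E'
from h import *
import glob,os
t=max(glob.glob("pics/top_3*.png"),key=os.path.getmtime); s=max(glob.glob("pics/scene_3*.png"),key=os.path.getmtime)
p=cv2.imread(t);q=cv2.imread(s)
A=cv2.resize(p[130:222,250:410],(480,276),interpolation=cv2.INTER_CUBIC); B=cv2.resize(p[165:196,360:390],(310,276),interpolation=cv2.INTER_CUBIC)
D=cv2.resize(q[130:370,90:440],(470,322),interpolation=cv2.INTER_CUBIC); E=cv2.resize(q[165:235,325:395],(320,322),interpolation=cv2.INTER_CUBIC)
cv2.imwrite("pics/c7.png",np.vstack([np.hstack([A,B]),np.hstack([D,E])]))
E
```

```text
[0.4272 0.2821 0.2406]
scene pointer 0.09164564698845828 peak 107.895195 med 84.1385 card edge 0.09150000000000003 0.09141457739374893
top pointer 0.09370118264563532 peak 77.11146 med 60.580784 card edge 0.09200000000000003 0.09224253099863765
```

View pics/c7.png

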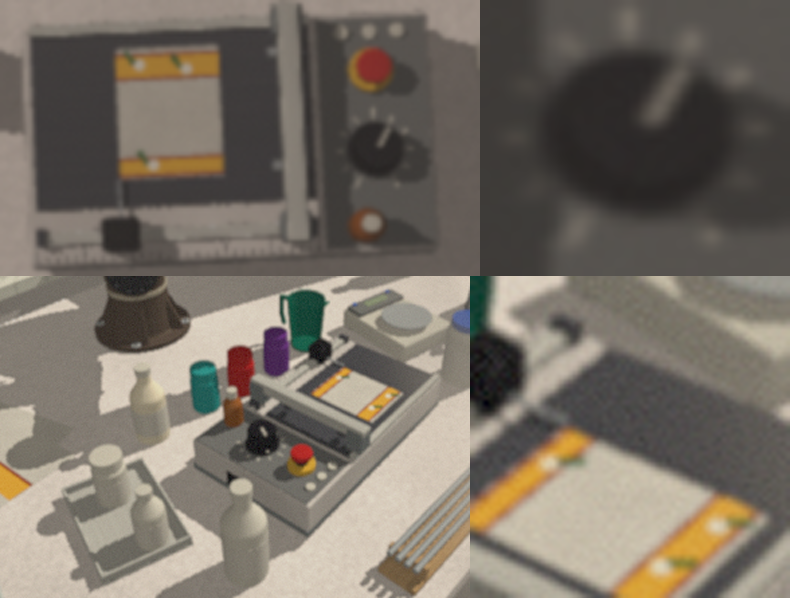

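The final picture shows:
- **Jar:** upright in the tray's free half at (108,478).
- **Stop:** its pointer meets the card end at (120,180).
- **Dial:** its line points at (690,45), the tick one past the long centre tick, which is step 6.
- **Bottles:** those in view (amber, tray bottle, cream, white) and the jug stand.

Everything is released, so I'm handing in.

```bash
python3 -c "
from plant import close_job
print(close_job())"
```

```text
the job is handed in; nothing more can be done
None
```

The job is handed in: the jar stands upright in the tray, the stop's pointer is at the card's end (about 0.2 to 1.5 mm short, by the two cameras), and the dial is at step 6, with everything released.

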